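Roll the scale beam onto the marking line

ROBOT

A 6-joint arm with a two-finger parallel gripper is mounted at the origin on the work surface. World frame = base frame: x ahead of the robot, y to its left, z up, the work surface at z = 0. Lengths are in m, angles in rad, forces in N, time in s.
With the tool pointing down it reaches from about 0.375 to 0.975 m from the base axis. Payload 3.8 kg.
Tool frame: the origin (TCP) lies midway between the tips of the shut fingers; the grasp point (between the pads) lies 19 mm behind it; z points along the fingers, y is the line along which they close (so a half turn about z gives the same grasp; the last joint's range is limited). The gripper opens to 88 mm and grips with 3 to 60 N. Pads are 18 mm wide; open, the fingers measure 123 mm over their backs; the gripper's body (75 mm by 187 mm) begins 45 mm behind the grasp point.
Start: joints at [1.179, 0.264, 1.604, -0, 1.274, -0.037], TCP at [0.234, 0.633, 0.239] pointing down, gripper open.
Joint ranges: [-2.63, 2.63], [-0.94, 2.18], [0.31, 2.57], [-1.31, 4.45], [0, 2.66], [-2.55, 2.55]. Speed limits (rad/s): [2.57, 2.57, 3.14, 3.14, 3.14, 3.14].

INTERFACE

Orientations are given as a rotation vector (axis times angle).
In Python, from cell import manip, inverse_kinematics, cams, order gives the robot as it stands. Calls block until the motion is done:
- manip.move_pose(position, orientation): joint-space move of the TCP to a pose.
- manip.move_linear(position, rate=0.15, rot=None): straight line of the TCP; rot=None keeps the orientation; rate is the mean speed in m/s.
- manip.set_joints(angles): joint-space move.
- manip.set_gripper(opening, force=None): finger opening in m; force is the grip in N (None keeps the last); returns when the fingers have stopped.
- manip.dwell(seconds).
- inverse_kinematics(position, orientation): joint angles nearest the present ones, or None.
- manip.state(): the state.
- cams.capture(name): name is "scene" or "top" or "wrist"; returns a dict with "image" (480x640x3 uint8, blue, green, red), "z_map" (480x640 float32, m along the optical axis (not along the pixel's ray), 0 where there is no reading), "intrinsics" (3x3 intrinsics, pixels), "position" and "orientation" of the camera in the world; the wrist camera has in their place "T_tool_cam" (4x4, takes a point from camera to tool coordinates, whose origin is the TCP and whose axes are the flange's). Camera axes: x right, y down, z forward; pixel columns grow to the right and rows downward; lengths in m; the calibration is good to about 2 mm. The wrist camera is an equidistant fisheye: a pixel r from the principal point sees the ray r / f radians off the axis. A picture is of the moment at which its call begins: read the wrist's pose just before it.
A pose or a line that the arm cannot do raises manip.IKError and nothing moves.
- order.close_job(): hands the job in; it is judged then, once.
The state is a dict: "clock": time; "joint_pos": joint angles; "joint_velocities": joint speeds; "tau": joint torques, N m; "tool_pos": TCP position; "tcp_rot": TCP orientation; "contact_force": force on the tool from outside, world axes, zero at the start; "moment": the same for the moment, N m; "gripper_width": finger opening in m; "grasp_force": force on a finger pad.
Only numpy, scipy, OpenCV 4.12 (cv2) and the standard library are available. Lean on these libraries where they do the work, as an engineer would, in place of code of your own. Each camera call takes 0.05 s, during which the arm holds its last target. There are 200 camera calls.

TASK

On the cork marking board, push the round wooden beam sideways near its top so that it rolls over and across the board until it lies centred on the scribed line and along it, and stays there once you let go. Roll it, do not pick it up, and leave the brass weight, the jar and the tin where they are.

Things in the scene. Friction and masses are not known exactly. Their poses are not given: they have to be found in the camera images.
- line_mid (a point): middle of the dark scribed line (210 x 4 mm) on the marking board's top face, 14 mm above the bench. The board is fixed, flat, level cork on plywood, 240 mm along the line, 300 mm across it. x axis: along the line; y: across it in the board's plane (the rolling direction); z: up.
- blank_center (a point): centre of the beam: dark wood cylinder, 30 mm diameter, 140 mm long, 120 g, brass ends. Lies on the board 60 to 95 mm from the line, on either side, up to 7 degrees off parallel; centre 15 mm above the board. x axis: along the beam; y, z turn as it rolls. Waxed smooth, friction about 0.4; pushed at or a little above mid-height it rolls; pushed at under 40 mm/s it stops within 3 mm.
- weight: brass weight with a knob, standing on the board on the other side of the line from the beam, 60 to 95 mm from it; 36 mm diameter, 48 mm high, origin at the centre of its underside. Leave alone.
- jar: glass jar with steel cap, 64 mm diameter, 85 mm high, standing on the bench to the left of the board (+y); origin at the centre of its underside. Leave alone.
- tin: grey tin, 72 mm diameter, 75 mm high, standing on the bench to the right of the board (-y); origin at the centre of its underside. Leave alone.
Things that resemble listed ones, but are neither listed nor needed, are in the scene too. What is meant by the part that bears blank_center is not pink or purple, and is the larger of those in its own colour.

How it is judged:
On the way:
1. the beam has rolled over by a third of a turn or more from how it lay (angle between blank_center's own z axis and vertical above 2 rad), for 0.02 s.
At the end, for the whole second after the job is handed in: The beam lies on the board with its centre within 8 mm of the line sideways and 40 mm of its middle lengthwise, parallel to it within 7 degrees; weight, jar and tin within 15 mm of their starts (y of blank_center in the frame of line_mid between -0.008 and 0.008 m and x of blank_center in the frame of line_mid between -0.04 and 0.04 m and z of blank_center in the frame of line_mid between 0.011 and 0.019 m and angle between the x axis of blank_center and the x axis of line_mid, either way round below 0.12 rad and distance of each of weight, jar, tin from where it was at the start of the episode below 0.015 m); the robot touches nothing.
It fails at once if the beam is lifted more than 10 mm off the board (z of blank_center in the frame of line_mid above 0.025 m).
It fails at once if the beam falls off the board (z of blank_center in the frame of line_mid below 0.005 m).
It fails at once if the weight, the jar or the tin is pushed more than 15 mm or tipped over (distance of any of weight, jar, tin from where it was at the start of the episode above 0.015 m or angle between any of weight, jar, tin's own z axis and vertical above 0.5 rad).
It also fails if it takes over 38 s, if anything falls off the work surface, if the arm or the gripper's body presses on something with over 40 N, if the wrist force passes 120 N, or if a joint passes its speed limit or range.

## Working session

There is one attempt and no reset: what is moved stays moved. The work goes in short steps, each a Python script; the robot and the scene stay as the last script left them, time stands still between calls to the robot, and variables do not carry over. Pictures are saved under pics/ and viewed, at most 10 in all, crops included, and the job is handed in when it is done.

```bash
mkdir -p pics; python3 - <<'E'
from cell import manip, cams
import cv2,numpy as np
for n in ("top","scene"):
    c=cams.capture(n); cv2.imwrite(f"pics/{n}0.png",c["image"]); np.savez(f"pics/{n}0.npz",**c)
    print(n,c["intrinsics"],c["position"],c["orientation"])
print(manip.state())
E
```

```text
top [[451.25810702   0.         318.19895754]
 [  0.         451.25810702 241.59805458]
 [  0.           0.           1.        ]] [ 0.32366092 -0.00831332  1.1141299 ] [-2.08373487  2.13615247 -0.16919514]
scene [[617.57613658   0.         315.95884992]
 [  0.         617.57613658 243.47345638]
 [  0.           0.           1.        ]] [ 1.45287837 -0.44799572  0.74294179] [-1.91085014 -1.17686786  0.622154  ]
{'clock': 0.1, 'joint_pos': array([ 1.17908684e+00,  2.64677488e-01,  1.60526896e+00, -7.02170675e-06,
        1.27371155e+00, -3.69034536e-02]), 'joint_velocities': array([-0.00046247, -0.00236257, -0.00232111, -0.0018815 ,  0.00143809,
       -0.00065941]), 'tau': array([ 4.02966953e-05, -5.03617680e+01, -3.58071041e+01,  7.31162145e-02,
        2.33671814e-02, -7.42333555e-05]), 'tool_pos': array([0.23425317, 0.63234062, 0.23749571]), 'tcp_rot': array([-0.55432942, -3.09185944,  0.00317182]), 'contact_force': array([ 0.02057289, -0.097379  ,  0.42025115]), 'moment': array([ 0.00273578, -0.01296775, -0.00058568]), 'grasp_force': 0.0, 'gripper_width': 0.08819926255458033}
```

View pics/top0.png

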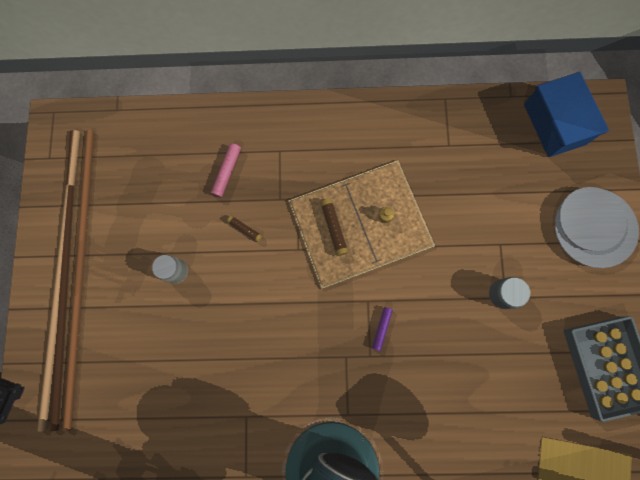

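View pics/scene0.png

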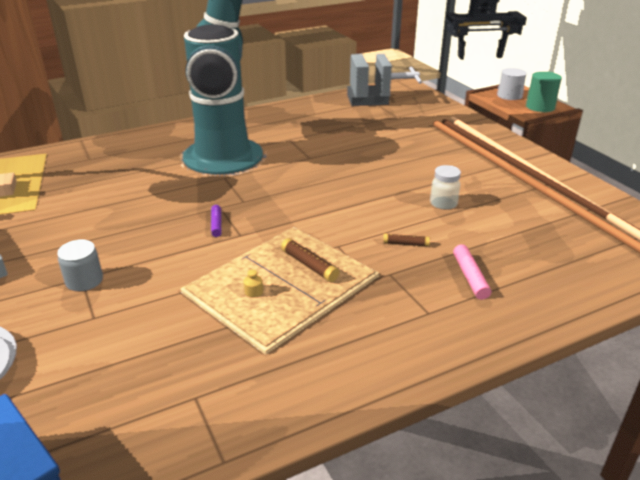

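The top view shows the beam on the board at about (334,226), the line from (347,183) to (377,262) and the weight at (386,214). Four things could be taken for the beam: the brown one on the board (334,226), a small brown stick (244,229), a pink one (226,170) and a purple one (383,328). I choose the brown one on the board, since it is the larger of the two browns, and will check it in a close crop.

```bash
cat > h.py <<'E'
import numpy as np, cv2
from scipy.spatial.transform import Rotation as R
def ray(c,u,v):
    K=c["intrinsics"]; d=R.from_rotvec(c["orientation"]).as_matrix()@np.linalg.solve(K,[u,v,1.])
    return np.array(c["position"]),d
def at_z(c,u,v,z):
    p,d=ray(c,u,v); return p+d*(z-p[2])/d[2]
def tri(c1,a,c2,b):
    p,d=ray(c1,*a);q,e=ray(c2,*b)
    s=np.linalg.lstsq(np.c_[d,-e],q-p,rcond=None)[0]
    return (p+d*s[0]+q+e*s[1])/2, np.linalg.norm(p+d*s[0]-q-e*s[1])
E
python3 - <<'E'
import cv2,numpy as np
t=cv2.imread("pics/top0.png")[150:300,280:440]; s=cv2.imread("pics/scene0.png")[220:355,175:385]
a=cv2.resize(t,None,fx=4,fy=4,interpolation=2);b=cv2.resize(s,None,fx=3.5,fy=3.5,interpolation=2)
cv2.imwrite("pics/ct.png",a);cv2.imwrite("pics/cs.png",b)
E
```

```text
(no output)
```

View pics/ct.png

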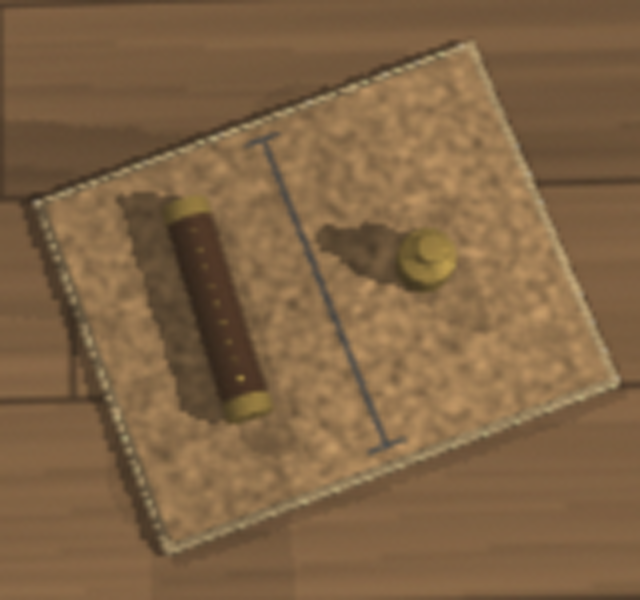

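View pics/cs.png

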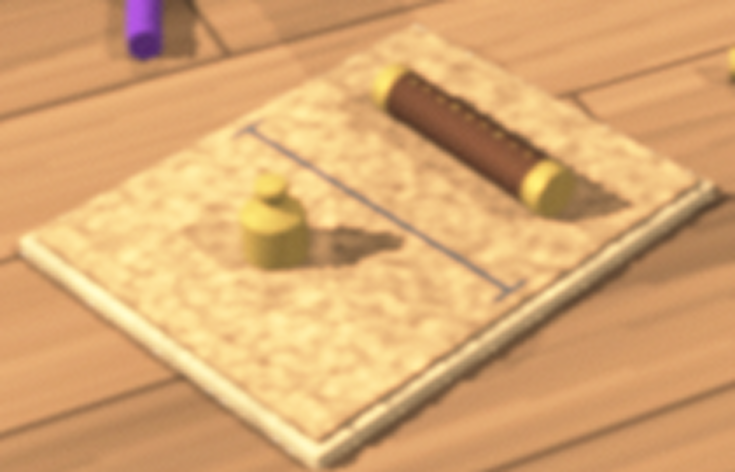

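The crops confirm it: dark wood with brass ends. In the top crop its ends are at (186,203) and (248,408), and the line ends at (263,138) and (386,446). The weight is at (428,255). The dots mark the beam's own z axis.

```bash
python3 - <<'E'
from h import *
T=np.load("pics/top0.npz");S=np.load("pics/scene0.npz")
ft=lambda x,y:((x+.5)/4-.5+280,(y+.5)/4-.5+150); fs=lambda x,y:((x+.5)/3.5-.5+175,(y+.5)/3.5-.5+220)
P={}
for n,a,b in [("lnear",(386,446),(250,129)),("lfar",(263,138),(511,289)),("bnear",(248,406),(391,90)),("bfar",(187,205),(548,190)),("knob",(433,247),(270,185))]:
    p,g=tri(T,ft(*a),S,fs(*b)); z=.014 if n[0]=='l' else .029 if n[0]=='b' else .06
    P[n]=at_z(T,*ft(*a),z); print(n,p.round(4),g.round(4),"topz",P[n].round(4),"scenez",at_z(S,*fs(*b),z).round(4))
x=P["lfar"]-P["lnear"];print("len",np.linalg.norm(x)); x/=np.linalg.norm(x); y=np.array([-x[1],x[0],0]); m=(P["lfar"]+P["lnear"])/2
print("mid",m,"yaw",np.degrees(np.arctan2(x[1],x[0])))
b=P["bfar"]-P["bnear"];print("blen",np.linalg.norm(b),"byaw",np.degrees(np.arctan2(b[1],b[0])))
for n in P: print(n,((P[n]-m)@x).round(4),((P[n]-m)@y).round(4))
E
```

```text
lnear [ 0.4809 -0.1209  0.0122] 0.0 topz [ 0.4806 -0.1207  0.014 ] scenez [ 0.4832 -0.1217  0.014 ]
lfar [ 0.6796 -0.0522  0.0146] 0.0007 topz [ 0.6799 -0.0519  0.014 ] scenez [ 0.6788 -0.0522  0.014 ]
bnear [ 0.5044 -0.0388  0.0288] 0.0048 topz [ 0.5053 -0.0366  0.029 ] scenez [ 0.504  -0.0413  0.029 ]
bfar [ 0.6319 -0.0041  0.0307] 0.0031 topz [ 0.6331 -0.0027  0.029 ] scenez [ 0.6295 -0.0046  0.029 ]
knob [ 0.594  -0.1502  0.0583] 0.0007 topz [ 0.5937 -0.1496  0.06  ] scenez [ 0.5959 -0.1512  0.06  ]
len 0.21080133008947705
mid [ 0.58028168 -0.08631711  0.014     ] yaw 19.03078503786122
blen 0.1322334712497693 byaw 14.854356213349858
lnear -0.1054 -0.0
lfar 0.1054 -0.0
bnear -0.0547 0.0715
bfar 0.0772 0.0618
knob -0.008 -0.0642
```

Heights agree with the text: board 12 to 15 mm, beam 29 to 31 mm. In the line frame the beam sits at (+11, +67) mm and is 4° off parallel. I'll push with the two open fingers spread along the beam, first stopping about 18 mm short of the line.

```bash
cat >> h.py <<'E'
M=np.array([.5803,-.0863,.014]); YAW=np.radians(19.03)
X=np.array([np.cos(YAW),np.sin(YAW),0]); Y=np.array([-X[1],X[0],0])
def P(x,y,z): return M+x*X+y*Y+np.array([0,0,z])   # line frame -> world
def rot(s):
    y=s*X; z=np.array([0,0,-1.]); return R.from_matrix(np.c_[np.cross(y,z),y,z]).as_rotvec()
E
python3 - <<'E'
from h import *
from cell import manip,cams,inverse_kinematics as ik
q0=manip.state()["joint_pos"]
c=[(np.abs(q-q0).max(),s,q) for s in (1,-1) if (q:=ik(P(.011,.118,.12),rot(s))) is not None]
for a in c: print(a[1],a[2].round(2))
s=min(c,key=lambda a:a[0])[1]; r=rot(s)
manip.move_pose(P(.011,.118,.12),r)
manip.move_linear(P(.011,.118,.020),rate=.1)
st=manip.state();print(s,st["clock"],st["tool_pos"],P(.011,.118,.02),st["contact_force"])
manip.move_linear(P(.011,.043,.020),rate=.02)
st=manip.state();print(st["clock"],st["tool_pos"],P(.011,.043,.02),st["contact_force"])
for n in ("scene","top"):
    cc=cams.capture(n); np.savez(f"pics/{n}1.npz",**cc)
t=np.load("pics/top1.npz")["image"][150:300,280:440]; u=np.load("pics/scene1.npz")["image"][220:355,175:385]
cv2.imwrite("pics/v1.png",np.hstack([cv2.resize(t,(400,375),interpolation=2),cv2.resize(u,(400,375))]))
E
```

```text
1 [ 0.01  0.12  1.97  0.    1.04 -0.33]
1 3.7 [0.5529544  0.02882685 0.03471011] [0.55222337 0.02883776 0.034     ] [0.54914318 0.21832618 0.37183749]
7.6 [ 0.57667796 -0.04203071  0.03401033] [ 0.57667811 -0.04206334  0.034     ] [-0.36476249  0.57936802  1.32180765]
```

View pics/v1.png

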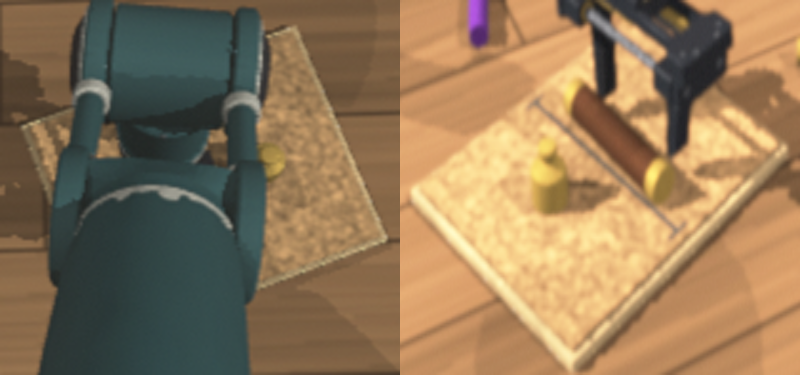

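The beam has rolled and looks parallel to the line, which lies just ahead of it. The top view is blocked by the arm, so I'll measure from an enlarged scene crop.

```bash
python3 - <<'E'
from h import *
u=np.load("pics/scene1.npz")["image"][235:310,220:360]
cv2.imwrite("pics/v2.png",cv2.resize(u,None,fx=5.5,fy=5.5,interpolation=2))
E
```

```text
(no output)
```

View pics/v2.png

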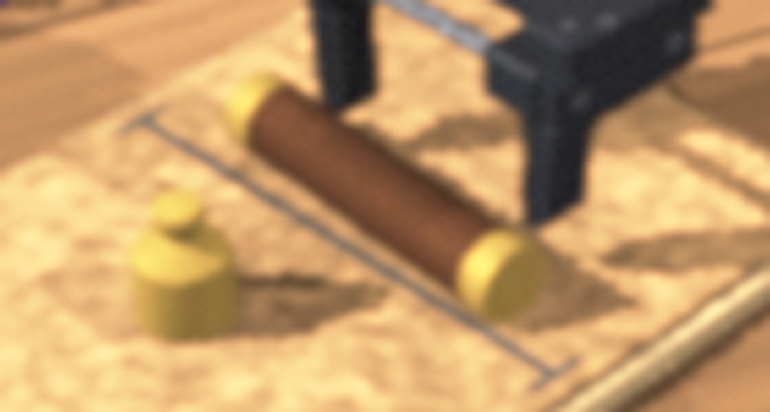

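```bash
python3 - <<'E'
from h import *
S=np.load("pics/scene1.npz"); f=lambda x,y:((x+.5)/5.5-.5+220,(y+.5)/5.5-.5+235)
a,b=at_z(S,*f(147,119),.014),at_z(S,*f(555,372),.014)
m=(a+b)/2;x=(b-a)/np.linalg.norm(b-a);y=np.array([-x[1],x[0],0]);print(m,np.degrees(np.arctan2(x[1],x[0])))
for p in [(518,276),(246,108)]:
    q=at_z(S,*f(*p),.029);print((q-m)@x,(q-m)@y)
E
```

```text
[ 0.58064085 -0.08668478  0.014     ] 19.220036429192866
0.07246154916313481 0.014682836211639405
-0.06661162051168065 0.016359856567905205
```

The beam is at y ≈ +15 mm and parallel to within 1°. I'll make the last short push slowly, then back off and look.

```bash
python3 - <<'E'
from h import *
from cell import manip,cams
manip.move_linear(P(.011,.028,.020),rate=.012)
manip.dwell(.3)
manip.move_linear(P(.011,.055,.020),rate=.05)
manip.move_linear(P(.011,.055,.13),rate=.15)
manip.set_joints(manip.state()["joint_pos"]+np.array([.7,0,0,0,0,0]))
print(manip.state()["clock"])
for n in ("scene","top"):
    cc=cams.capture(n); np.savez(f"pics/{n}2.npz",**cc)
t=np.load("pics/top2.npz")["image"][150:300,280:440]
cv2.imwrite("pics/v3.png",cv2.resize(t,None,fx=4,fy=4,interpolation=2))
E
```

```text
12.4333
```

View pics/v3.png

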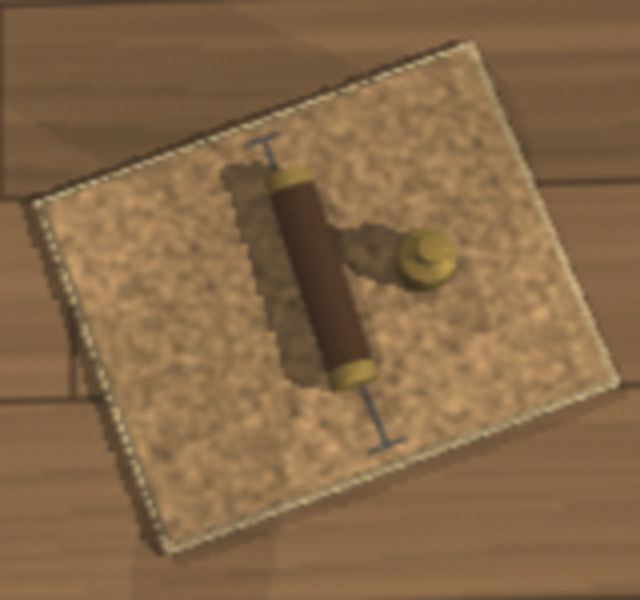

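```bash
python3 - <<'E'
from h import *
T=np.load("pics/top2.npz"); f=lambda x,y:((x+.5)/4-.5+280,(y+.5)/4-.5+150)
Q=[at_z(T,*f(*p),.029)-M for p in [(353,378),(291,176)]]
for q in Q: print(q@X,q@Y)
d=Q[1]-Q[0];print("angle",np.degrees(np.arctan2(d@Y,d@X)))
# dark-wood silhouette axis
img=T["image"].copy();c=cv2.cvtColor(img,cv2.COLOR_BGR2HSV)
roi=T["z_map"][188:250,340:378]
w=img[190:250,340:380].astype(int);m=((w[...,2]-w[...,0]>20)&(w[...,2]<105)).astype(np.uint8)
n,l,st,ce=cv2.connectedComponentsWithStats(m);k=1+st[1:,4].argmax();print(st[k])
v,u=np.nonzero(l==k);r=cv2.minAreaRect(np.c_[u,v].astype(np.float32));b=cv2.boxPoints(r);print(r)
vx,vy,x0,y0=cv2.fitLine(np.c_[u,v].astype(np.float32),2,0,.01,.01).ravel()
E=[at_z(T,340+x0+s*vx,190+y0+s*vy,.029)-M for s in (-20,20)]
if (E[1]-E[0])@X<0:E=E[::-1]
d=E[1]-E[0];print("seg angle",np.degrees(np.arctan2(d@Y,d@X)),[(e@X,e@Y) for e in E])
u=np.load("pics/scene2.npz")["image"][235:310,220:360]
cv2.imwrite("pics/v4.png",cv2.resize(u,None,fx=5.5,fy=5.5,interpolation=2))
E
```

```text
-0.061019767801215624 0.005459240708885685
0.07170058385534572 -0.005322656568756336
angle -4.644378808980114
[   0    0   40   58 1216]
((19.5, 28.5), (57.0, 39.0), 90.0)
seg angle -2.4074824702498723 [(np.float64(-0.04051099423346104), np.float64(0.007535106792431361)), (np.float64(0.06026685485633532), np.float64(0.0032980793042577685))]
```

View pics/v4.png

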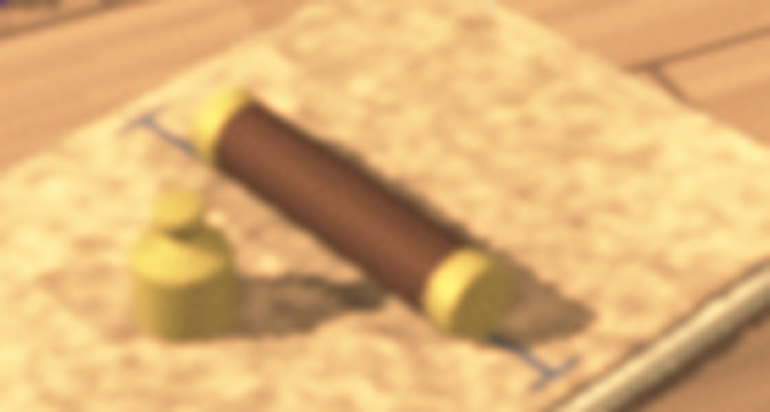

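```bash
python3 - <<'E'
from h import *
S=np.load("pics/scene2.npz"); f=lambda x,y:((x+.5)/5.5-.5+220,(y+.5)/5.5-.5+235)
Q=[at_z(S,*f(*p),.029)-M for p in [(212,125),(482,293)]]
d=Q[1]-Q[0];print([(q@X,q@Y) for q in Q],np.degrees(np.arctan2(d@Y,d@X)))
for n,o,h,w in (("top",(195,345),52,30),("scene",(252,258),40,46)):
  for i in (0,2):
    D=np.load(f"pics/{n}{i}.npz"); 
    if n=="top" and i==0:o2=(198,318)
    elif i==0:o2=(236,282)
    else:o2=o
    I=D["image"][o2[0]:o2[0]+h,o2[1]:o2[1]+w].astype(int)
    print(n,i)
    # dark wood: low red AND reddish hue vs neutral shadows
    ratio=I[...,2]/(I[...,0]+1); m=((ratio>1.65)&(I[...,2]<(95 if n=="top" else 130))).astype(np.uint8)
    N,l,st,ce=cv2.connectedComponentsWithStats(m)
    k=1+st[1:,4].argmax(); v,u=np.nonzero(l==k); p=np.c_[u,v].astype(np.float32)
    vx,vy,x0,y0=cv2.fitLine(p,2,0,.01,.01).ravel()
    e=[at_z(D,o2[1]+x0+s*vx,o2[0]+y0+s*vy,.029)-M for s in (-15,15)]
    e.sort(key=lambda a:a@X); d=e[1]-e[0]
    print(st[k],cv2.minAreaRect(p)[1],"ang",np.degrees(np.arctan2(d@Y,d@X)).round(2),"mid y",((e[0]+e[1])@Y/2).round(4))
E
```

```text
[(np.float64(-0.06738847937118848), np.float64(0.0001551110552834666)), (np.float64(0.07035855463044971), np.float64(-0.0005051816622562124))] -0.27464617638507666
top 0
[  0   1  29  51 791] (52.69798278808594, 21.380325317382812) ang -3.9 mid y 0.0754
top 2
[  0   0  30  52 732] (51.0, 29.0) ang -4.44 mid y 0.0012
scene 0
[  3  11  38  29 188] (44.990726470947266, 5.227349281311035) ang -4.94 mid y 0.0537
scene 2
[  1   9  37  30 224] (45.317691802978516, 11.43755054473877) ang -7.62 mid y -0.0166
```

Hand readings of the beam's angle disagree (about 0 to −4.6°), so I'll settle it with the depth maps of both cameras.

```bash
cat >> h.py <<'E'
def beam(D,yc=0.):
    """axis of the beam from the depth map: (x, y, angle deg, n, board z)"""
    v,u=np.mgrid[0:480,0:640]; z=D["z_map"]; K=D["intrinsics"]
    c=np.stack([(u-K[0,2])/K[0,0]*z,(v-K[1,2])/K[1,1]*z,z],-1)[z>0]
    w=c@R.from_rotvec(D["orientation"]).as_matrix().T+D["position"]-M
    x,y,h=w@X,w@Y,w[:,2]
    b=np.median(h[(abs(x)<.11)&(abs(y)<.14)])
    m=(abs(x)<.1)&(abs(y-yc)<.035)&(h-b>.017)&(h-b<.04)
    x,y,h=x[m],y[m],h[m]-b
    # least squares: surface of a 15 mm cylinder, axis 15 mm above the board
    from scipy.optimize import least_squares
    g=lambda p:np.hypot((y-p[0]-p[1]*x)*np.cos(np.arctan(p[1])),h-.015)-.015
    p=least_squares(g,[yc,0],loss="soft_l1",f_scale=.001).x
    xc=(np.percentile(x,1)+np.percentile(x,99))/2
    return xc.round(4),(p[0]+p[1]*xc).round(4),np.degrees(np.arctan(p[1])).round(2),m.sum(),b.round(4)
E
python3 - <<'E'
from h import *
for n,i,y in (("top",0,.067),("scene",0,.067),("scene",1,.016),("top",2,0),("scene",2,0)):
    print(n,i,beam(np.load(f"pics/{n}{i}.npz"),y))
E
```

```text
top 0 (np.float64(0.0075), np.float64(0.0675), np.float64(-3.85), np.int64(669), np.float64(0.0004))
scene 0 (np.float64(0.0082), np.float64(0.0668), np.float64(-3.77), np.int64(754), np.float64(-0.001))
scene 1 (np.float64(-0.0001), np.float64(0.0206), np.float64(29.94), np.int64(218), np.float64(0.1211))
top 2 (np.float64(0.0035), np.float64(0.0007), np.float64(-3.77), np.int64(671), np.float64(0.0004))
scene 2 (np.float64(0.0042), np.float64(-0.0002), np.float64(-3.35), np.int64(794), np.float64(-0.001))
```

Both cameras agree: x +4 mm, y 0 ± 1 mm, angle −3.6° (limits 40 mm, 8 mm and 6.9°). A last check that the beam is at rest and the jar, tin and weight haven't moved, then hand in.

```bash
python3 - <<'E'
from h import *
from cell import cams,manip,order
T=cams.capture("top");S=cams.capture("scene")
print(beam(T),beam(S))
for C,n,W in ((T,"top",{"jar":(150,250,40,36),"tin":(490,272,45,40),"weight":(378,204,20,20)}),(S,"scene",{"jar":(425,160,42,52),"tin":(55,235,50,60),"weight":(240,265,26,34)})):
    A=np.load(f"pics/{n}0.npz")["image"]
    for k,(x,y,w,h) in W.items():
        r=cv2.matchTemplate(C["image"][y-12:y+h+12,x-12:x+w+12],A[y:y+h,x:x+w],5);_,s,_,l=cv2.minMaxLoc(r);print(n,k,l[0]-12,l[1]-12,round(s,3))
ok=all(abs(b[1])<.005 and abs(b[2])<5.5 for b in (beam(T),beam(S)))
print(ok,manip.state()["clock"],manip.state()["tool_pos"])
if ok: print(order.close_job())
E
```

```text
(np.float64(0.0035), np.float64(0.0007), np.float64(-3.43), np.int64(673), np.float64(0.0004)) (np.float64(0.0045), np.float64(-0.0004), np.float64(-3.59), np.int64(800), np.float64(-0.0011))
top jar 0 12 0.162
top tin 0 0 1.0
top weight 0 0 0.978
scene jar 0 0 0.95
scene tin 0 0 1.0
scene weight 0 0 0.89
True 12.6333 [0.45798558 0.34408526 0.14308392]
the job is handed in; nothing more can be done
None
```

The job is handed in at 12.6 s: the beam was rolled onto the line and lies at rest within about 1 mm of it sideways, 4 mm off its middle lengthwise and 3.5° off parallel, and the weight, jar and tin show no movement (the top view of the jar gave no usable match, so the jar was checked in the scene view only).

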